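# Close the coffee grinder and hold it on

### The arm

A 6-joint arm with a two-finger parallel gripper is mounted at the origin on a cart in front of the work surface, level with it; the furniture and walls round the work are solid. World frame = base frame: x ahead of the robot, y to its left, z up, the work surface at z = 0. Lengths are in m, angles in rad, forces in N, time in s.
With the tool pointing down it reaches from about 0.325 to 0.9 m from the base axis. Payload 6.1 kg.
Tool frame: the origin (TCP) lies on the front face of the gripper's body, between the roots of the fingers; the fingertips stand 73 mm ahead of it and the grasp point (between the pads) lies 54 mm ahead of it; z points along the fingers, y is the line along which they close (so a half turn about z gives the same grasp; the last joint's range is limited). The gripper opens to 85 mm and grips with 20 to 120 N. Pads are 22 mm wide; open, the fingers measure 114 mm over their backs; the gripper's body (76 mm by 85 mm) begins 54 mm behind the grasp point. The pads swing forward as they close: fully open they stand 13 mm farther back than shut.
Start: joints at [-1.421, 0.22, 1.526, -0, 1.395, -0.126], TCP at [0.17, -0.601, 0.304] pointing down, gripper open.
Joint ranges: [-2.98, 2.98], [-0.91, 2.08], [0.09, 2.57], [-1.24, 4.39], [0.2, 2.65], [-2.68, 2.68]. Speed limits (rad/s): [2.57, 2.57, 3.01, 3.14, 3.14, 3.14].

### API

Orientations are given as a rotation vector (axis times angle).
In Python, from rig import telemetry, optics, arm gives the robot as it stands.
- The arm moves only by the tool step_arm, never from a script. Its argument "series" is a list of rows, each an object with "jaw": the finger opening in mm, from 0 to 85.4; "delta_pos": the shift along the tool's x, y, z in mm, a list of three; "turn": the turn, a rotation vector about the tool's x, y, z in degrees, a list of three. In form: [{"jaw": jaw, "delta_pos": [tx, ty, tz], "turn": [wx, wy, wz]}, ...]. A call has 1 to 8 rows; each row shifts and turns the commanded pose from where the row before left it, along the tool's axes as they then stand; what a row does not reach is not made up. A row lasts 1/10 s, in which the tool goes at most 50 mm and 8.59 degrees, less where a joint would pass 70% of its speed; a pose out of reach is approached as far as the arm can. A call is refused whole if a number of a shift passes 50 or a number of a turn 8.59, either way. A call with a gripper value outside its range is refused whole. The fingers move at their own pace and stop on an object; the grip force is fixed at half the most. Time passes only in rows, so rows that do not move let the fingers close. It gives the time, the measured TCP pose, the force, the opening and the grip force at its end, in the units of the state.
- telemetry.sense(): the state, without advancing time (a new reading comes with each control period).
- optics.get_image(name): name is "scene" or "side" or "wrist"; returns a dict with "pixels" (400x640x3 uint8, blue, green, red), "intrinsics" (3x3 intrinsics, pixels), "rvec" (rotation vector, rad) and "tvec" (3), from world to camera coordinates, as OpenCV has them. Camera axes: x right, y down, z forward; pixel columns grow to the right and rows downward; lengths in m; the calibration is good to about 2 mm. A picture is of the moment at which its call begins. There is no depth.
- arm.hand_in(): hands the job in; it is judged then, once.
The state is a dict: "time": time; "qpos": joint angles; "dq": joint speeds; "tau": joint torques, N m; "position": TCP position; "eef_rot": TCP orientation; "wrist_force": force on the tool from outside, world axes, zero at the start; "torque": the same for the moment, N m; "grip_width": finger opening in m; "gripper_force": force on a finger pad.
Only numpy, scipy, OpenCV 4.12 (cv2) and the standard library are available. Lean on these libraries where they do the work, as an engineer would, in place of code of your own. Each camera call takes 0.05 s, during which the arm holds its last target. There are 200 camera calls.

### The job

Get the coffee grinder going: set the steel grinding cup upright in the well in the top of the grinder and let go of it, then put the black lid on over it and push it straight down until you feel it click past the catches. Keep pressing after the click, because the grinder only runs while the lid is held right down against its spring, and finish like that: the fingers still on the lid, holding it fully down. Leave the espresso cups, coffee tin, moka pot and sugar jar standing where they are.

Things in the scene. Friction and masses are not known exactly. Their poses are not given: they have to be found in the camera images.
- grinder: Coffee grinder, fixed to the worktop: upright steel cylinder, 91 mm diameter, on a black foot of 96 mm. Origin: centre of its underside on the worktop, z up. Flat black shoulder at 92 mm above the origin; from it rises a black neck, 53 mm outside diameter, to 108 mm. Inside the neck is the open well for the cup: 47.6 mm bore, flat floor at 86 mm, so 22 mm deep.
- grinder_mouth (a point): Centre of the neck's top rim, 108 mm above the grinder's origin, z up; the middle of the well's mouth.
- grinder_catches (a point): Point on the neck's axis level with the four sprung catches, 103.8 mm above the grinder's origin. They stick out 4 mm round the neck and give way inward. The lid's lip meets them when its underside is about 106 mm above the grinder's origin; the push grows to about 11 N and falls off suddenly (the click) at about 102 mm, and the lid jumps down to rest on the collar.
- switch_collar (a joint): Run switch: sprung rubber ring (57 to 67 mm diameter) round the foot of the neck. At 0 it stands 5 mm proud of the shoulder; the lid's lower edge pushes it down; 0.005 m = flush, grinder on. It pushes back with 5 N at first, 9 N fully down, so it stays down only while the lid is pressed.
- cup: Steel grinding cup with a small blade inside, open at the top: plain cylinder, 44 mm diameter, 50 mm tall, wall 2 mm, about 0.12 kg, upright on the worktop. Origin: centre of its underside, z up. Seated in the well, its upper 28 mm stand above the neck: grip it across the outside there, so that the fingers clear the neck.
- lid: Black plastic lid standing on its open edge, about 0.1 kg. Origin: centre of that underside, z up. Skirt 70 mm diameter to 49 mm height, then a narrower ribbed crown to grip, 50 mm diameter, to 73 mm, steel disc on top (74 mm). Hollow below: 63 mm bore, 46 mm deep; an inward lip at the edge leaves a 57 mm opening. Fully down, its underside is level with the grinder's shoulder.
- espresso_cup_a: White espresso cup with a fine line under the rim, 59 x 88 x 55 mm, near the front edge. Origin under its middle; bystander.
- espresso_cup_b: White espresso cup with a diamond pattern, 60 x 83 x 52 mm, behind and left of the grinder. Origin under its middle; bystander.
- coffee_tin: White coffee canister with a wooden lid, 87 mm in diameter, 130 mm tall, behind and right of the grinder. Origin under its middle; bystander.
- moka_pot: Aluminium moka pot with a black handle, 83 x 137 x 154 mm, at the right. Origin under its middle; bystander.
- sugar_jar: Glass sugar jar with a screw lid, 96 mm in diameter, 137 mm tall, behind the grinder. Origin under its middle; bystander.
There are look-alikes about, which are no part of the job. What is shaped like the cup but red is not meant.

How it is judged:
By the outcome, as a careful person would: the job done as asked, in the order asked, and still so for the second after the job is handed in, while the arm keeps its last pose, push and grip.
It also fails if it takes over 64 s, if anything falls off the work surface, if the arm or the gripper's body presses on something with over 40 N, if the wrist force passes 120 N, or if a joint passes its speed limit or range.

## Working session

There is one attempt and no reset: what is moved stays moved. The work goes in short steps, Python scripts to look and compute and a tool call to move; the robot and the scene stay as the last step left them, time stands still between calls to the robot, and variables do not carry over. Pictures are saved under pics/ and viewed, at most 10 in all, crops included, and the job is handed in when it is done.

Besides the shell and the picture viewer there is one more tool, called after "Emit:" by a JSON object that holds its "method" and its "body", one argument or row to a line. step_arm: Moves the arm, as the interface text tells. Its arguments: {"type":"object","properties":{"series":{"type":"array","items":{"type":"object","properties":{"jaw":{"type":"number"},"delta_pos":{"type":"array","items":{"type":"number"}},"turn":{"type":"array","items":{"type":"number"}}}}}},"required":["series"]}

```bash
mkdir -p pics; cat > h.py <<'E'
import numpy as np, cv2
from rig import telemetry, optics, arm
def snap(n,f):
    im=optics.get_image(n); cv2.imwrite(f'pics/{f}.png',im['pixels']); np.savez(f'pics/{f}.npz',**{k:np.array(im[k]) for k in('pixels','intrinsics','rvec','tvec')}); return im
def load(f): return np.load(f'pics/{f}.npz')
def proj(im,P): return cv2.projectPoints(np.float64(P).reshape(-1,1,3),im['rvec'],im['tvec'],im['intrinsics'],None)[0].reshape(-1,2)
def back(im,uv,z):
    R=cv2.Rodrigues(im['rvec'])[0]; c=-R.T@im['tvec'].ravel(); d=R.T@np.linalg.inv(im['intrinsics'])@np.array([*uv,1.]); return c+d*(z-c[2])/d[2]
E
python3 - <<'E'
from h import *
for n in('scene','side','wrist'):
    im=snap(n,n+'0'); R=cv2.Rodrigues(im['rvec'])[0]; print(n,-R.T@im['tvec'].ravel(),R[2])
print(telemetry.sense())
a=[load(n+'0')['pixels'] for n in('scene','side')]
E
```

```text
scene [-0.13348346 -0.55814259  0.54324162] [ 0.75728293  0.37393578 -0.53543869]
side [0.54317108 0.635286   0.63688018] [-0.01898611 -0.85034785 -0.52587836]
wrist [ 0.24634301 -0.57948375  0.37368391] [-0.29731756 -0.08250495 -0.95120723]
{'time': 0.15, 'qpos': array([-1.42113790e+00,  2.21035346e-01,  1.52731831e+00,  2.01540700e-05,
        1.39468544e+00, -1.26098649e-01]), 'dq': array([ 0.00069503, -0.0012882 , -0.00284937, -0.00218089,  0.00204549,
        0.00039586]), 'tau': array([ 1.27762294e-03, -4.97483039e+01, -3.89904928e+01, -1.11640347e-04,
        7.13995527e-03,  4.51209382e-05]), 'position': array([ 0.17012332, -0.60104811,  0.30307231]), 'eef_rot': array([-3.11034624e+00, -4.31582752e-01, -4.39597441e-06]), 'wrist_force': array([ 0.0767885 , -0.50728358,  0.04934015]), 'torque': array([-0.01544206, -0.00402073,  0.01192053]), 'gripper_force': 0.0, 'grip_width': 0.08532310822770336}
```

View pics/scene0.png

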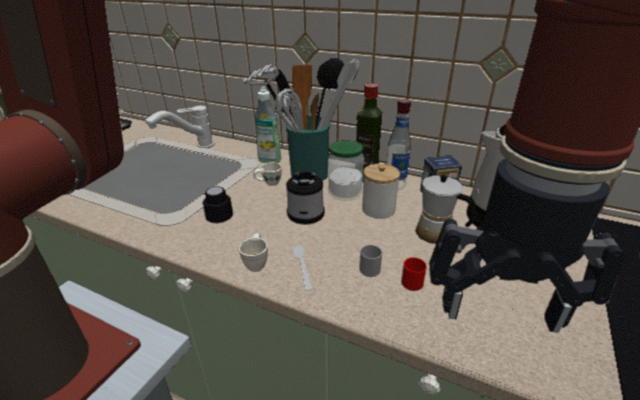

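View pics/side0.png

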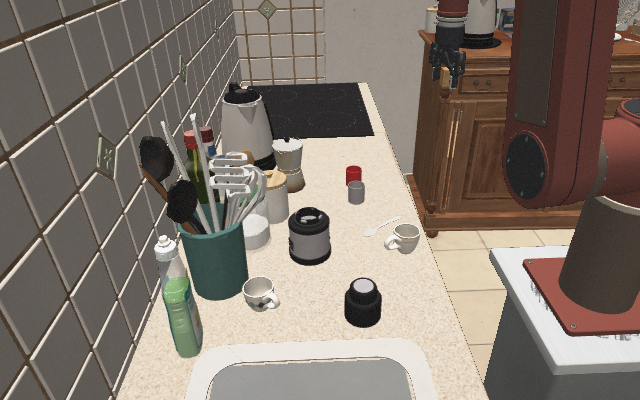

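The scene view shows these candidates:
- **Cup:** the grey steel cup at (371,261) is the one I want. The red look-alike at (414,274) is not.
- **Lid:** the black crowned object at (217,205). The grinder at (306,197) also has a black top, but its body is steel.
- **Side view:** grey cup (356,193), red cup (354,176), lid (363,303), grinder (310,236).

I'll check these choices in enlarged crops with model outlines drawn on them.

```bash
cat > fit.py <<'E'
from h import *
def circ(p,z,r,n=48):
    t=np.linspace(0,2*np.pi,n); return np.c_[p[0]+r*np.cos(t),p[1]+r*np.sin(t),np.full(n,z)]
RINGS=dict(cup=[(0,.022),(.05,.022)],lid=[(0,.035),(.049,.035),(.049,.025),(.074,.025)],grinder=[(0,.048),(.092,.0455),(.108,.0265)])
def tile(im,k,p,S=5,w=100,h=100,dr=True):
    c=proj(im,[[*p,.04]])[0].astype(int); x0,y0=c[0]-w//2,c[1]-h//2
    t=cv2.resize(im['pixels'][y0:y0+h,x0:x0+w],None,fx=S,fy=S,interpolation=cv2.INTER_CUBIC)
    if dr:
        for z,r in RINGS[k]:
            q=((proj(im,circ(p,z,r))-[x0,y0]+.5)*S).astype(int); cv2.polylines(t,[q],True,(0,255,0),1)
    cv2.putText(t,f'{x0},{y0}',(3,12),0,.4,(0,0,255),1); return t
E
cat > run1.py <<'E'
from fit import *
a,b=load('scene0'),load('side0')
tops=dict(cup=((371,252),(356,186),.05),lid=((216,192),(363,287),.074),grinder=((305,180),(310,214),.108))
for k,(u,v,z) in tops.items(): print(k,back(a,u,z),back(b,v,z))
P={k:(back(a,u,z)[:2]+back(b,v,z)[:2])/2 for k,(u,v,z) in tops.items()}
cv2.imwrite('pics/t1.png',np.vstack([np.hstack([tile(im,k,P[k],4,66,66) for k in P]) for im in(a,b)]))
E
python3 run1.py
```

```text
cup [ 0.43362173 -0.38643306  0.05      ] [ 0.43663608 -0.37544196  0.05      ]
lid [0.45712436 0.01609728 0.074     ] [0.46350101 0.03303876 0.074     ]
grinder [ 0.54623959 -0.17968425  0.108     ] [ 0.55727492 -0.16278343  0.108     ]
```

View pics/t1.png

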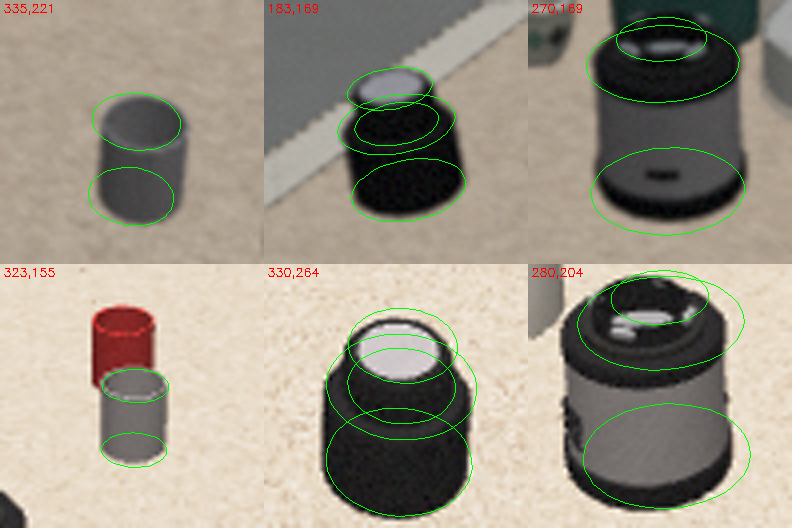

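The close crops confirm the choice: steel cup, with the red one behind it in the side view, lid with a steel disc, and grinder with a visible well. The outlines sit a few px off, so I'll refine them with silhouettes.

```bash
cat >> fit.py <<'E'
from scipy.optimize import minimize
def hull(im,k,p,shape,sc=4):
    # supersampled silhouette as union of consecutive ring hulls
    m=np.zeros((shape[0]*1,shape[1]*1),np.uint8); R=RINGS[k]
    for (z,r),(z2,r2) in zip(R[:-1],R[1:]):
        q=np.vstack([proj(im,circ(p,z,r)),proj(im,circ(p,z2,r2))]).astype(np.float32)
        cv2.fillConvexPoly(m,np.round(cv2.convexHull(q)*16).astype(np.int32),1,shift=4)
    return m
def seg(im,k,p,it=6):
    px=im['pixels']; h=hull(im,k,p,px.shape)
    g=np.full(h.shape,cv2.GC_BGD,np.uint8); d=lambda n:cv2.getStructuringElement(2,(n,n))
    g[cv2.dilate(h,d(17))>0]=cv2.GC_PR_BGD; g[h>0]=cv2.GC_PR_FGD; g[cv2.erode(h,d(13))>0]=cv2.GC_FGD
    cv2.grabCut(px,g,None,np.zeros((1,65)),np.zeros((1,65)),it,cv2.GC_INIT_WITH_MASK)
    return ((g==1)|(g==3)).astype(np.uint8)
def fit(ims,k,p):
    for _ in range(2):
        M=[cv2.GaussianBlur(seg(im,k,p).astype(np.float32),(0,0),1.) for im in ims]
        f=lambda q:sum((np.abs(cv2.GaussianBlur(hull(im,k,q,m.shape).astype(np.float32),(0,0),1.)-m)).sum()/m.sum() for im,m in zip(ims,M))
        r=minimize(f,p,method='Nelder-Mead',options=dict(initial_simplex=np.array(p)+[[.01,0],[-.005,.009],[-.005,-.009]],xatol=1e-4,fatol=1e-4)); p=r.x
    return p,r.fun
E
cat > run2.py <<'E'
from fit import *
a,b=load('scene0'),load('side0')
P0=dict(cup=(.438,-.383),lid=(.460,.026),grinder=(.546,-.166)); P={}
for k,p in P0.items():
    P[k],e=fit([a,b],k,p); print(k,P[k].round(4),round(e,3),*[np.r_[fit([i],k,P[k])].tolist() if 0 else (fit([i],k,P[k])[0].round(4)) for i in(a,b)])
cv2.imwrite('pics/t2.png',np.vstack([np.hstack([tile(im,k,P[k],4,66,66) for k in P]) for im in(a,b)]))
E
python3 run2.py
```

```text
cup [ 0.4359 -0.3853] 0.212 [ 0.4388 -0.3847] [ 0.4354 -0.3934]
lid [0.4636 0.027 ] 0.285 [0.465  0.0297] [0.4635 0.0264]
grinder [ 0.5636 -0.1682] 0.223 [ 0.5666 -0.1665] [ 0.5616 -0.1707]
```

View pics/t2.png

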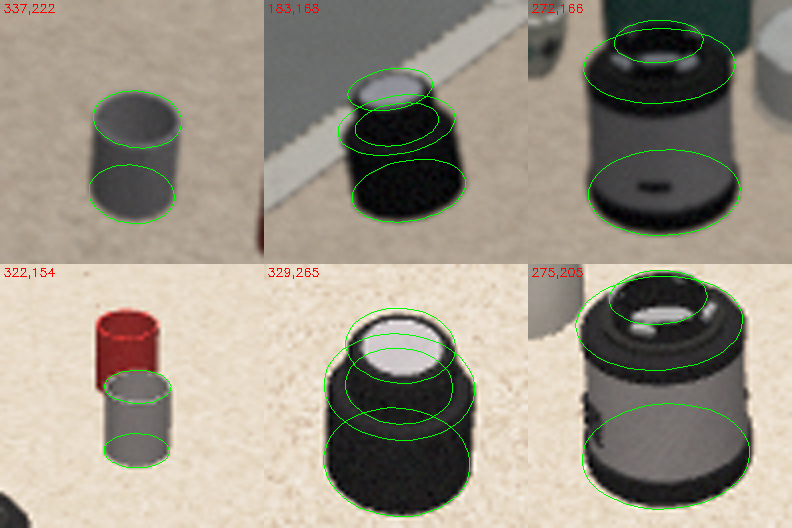

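The outlines now match, all within about 3 mm. Next I'll hover over the grinder so the wrist camera can measure its well more finely.

Emit:
{"method": "step_arm", "body": {
  "series": [
    {"jaw":85,"delta_pos":[41.4,-25.8,0],"turn":[0,0,0]},
    {"jaw":85,"delta_pos":[41.4,-25.8,0],"turn":[0,0,0]},
    {"jaw":85,"delta_pos":[41.4,-25.8,0],"turn":[0,0,0]},
    {"jaw":85,"delta_pos":[41.4,-25.8,0],"turn":[0,0,0]},
    {"jaw":85,"delta_pos":[41.4,-25.8,0],"turn":[0,0,0]},
    {"jaw":85,"delta_pos":[41.4,-25.8,0],"turn":[0,0,0]},
    {"jaw":85,"delta_pos":[41.4,-25.8,0],"turn":[0,0,0]},
    {"jaw":85,"delta_pos":[41.4,-25.8,0],"turn":[0,0,0]}
  ]
}}

```text
time: 0.95
position: [0.4336, -0.3108, 0.3038]
eef_rot: [3.112, 0.431, 0.0]
wrist_force: [0.6, -1.4, 0.6]
grip_width: 0.0849
gripper_force: 0.0
```

Emit:
{"method": "step_arm", "body": {
  "series": [
    {"jaw":85,"delta_pos":[41.4,-25.8,0],"turn":[0,0,0]},
    {"jaw":85,"delta_pos":[41.4,-25.8,0],"turn":[0,0,0]},
    {"jaw":85,"delta_pos":[41.4,-25.8,5],"turn":[0,0,0]},
    {"jaw":85,"delta_pos":[41.4,-25.8,5],"turn":[0,0,0]},
    {"jaw":85,"delta_pos":[0,0,0],"turn":[0,0,0]},
    {"jaw":85,"delta_pos":[0,0,0],"turn":[0,0,0]}
  ]
}}

```text
time: 1.55
position: [0.5641, -0.167, 0.2931]
eef_rot: [-3.111, -0.436, 0.002]
wrist_force: [-0.8, 0.1, -0.1]
grip_width: 0.0851
gripper_force: 0.0
```

```bash
cat > run3.py <<'E'
from fit import *
w=snap('wrist','wrist1'); s=telemetry.sense(); print(s['position'],s['eef_rot'],s['wrist_force'])
a,b=load('scene0'),load('side0')
print('red',back(a,(415,263),.05),back(b,(354,169),.05)); print('tin',back(a,(381,171),.125))
im=w['pixels'].copy()
for z,r in RINGS['grinder']+[(.108,.0238)]: cv2.polylines(im,[proj(w,circ((.5636,-.1682),z,r)).astype(int)],True,(0,255,0),1)
cv2.imwrite('pics/t3.png',im)
E
python3 run3.py
```

```text
[ 0.56363824 -0.16806291  0.29339199] [-3.11145352e+00 -4.33452470e-01  1.99830188e-03] [-0.01351809  0.01806326  0.13093039]
red [ 0.43887618 -0.47354007  0.05      ] [ 0.43308407 -0.47113741  0.05      ]
tin [ 0.63243929 -0.33517601  0.125     ]
```

View pics/t3.png

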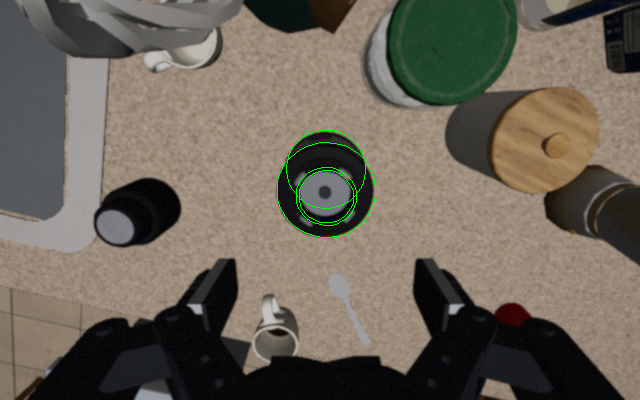

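The wrist view shows the grinder's shoulder and well at (325,190), matching the outlines, with the four catches visible round the neck. The lid is at (137,212) and the red cup at (512,315). I'll refine the grinder and lid in this view.

```bash
cat > run4.py <<'E'
from fit import *
w=load('wrist1')
g,e=fit([w],'grinder',(.5636,-.1682)); print('grinder',g,e)
l,e=fit([w],'lid',(.4636,.027)); print('lid',l,e)
g2=cv2.cvtColor(w['pixels'],6); print(g2[186:200:1,296:356:3])
m=(g2>75).astype(np.uint8); n,L,st,c=cv2.connectedComponentsWithStats(m[150:230,285:365]); print(st[L[186-150,312-285]],c[L[186-150,312-285]]+[285,150])
for z in(.086,): print(proj(w,circ(g,z,.0238)).min(0),proj(w,circ(g,z,.0238)).max(0)); print(proj(w,[[*g,.086],[*g,.108]]))
S=7;x0,y0=272,135; t=cv2.resize(w['pixels'][y0:y0+105,x0:x0+105],None,fx=5.6,fy=5.6,interpolation=2)
t=cv2.convertScaleAbs(t,alpha=1.8)
for z,r in [(.092,.0455),(.086,.0238),(.108,.0265),(.108,.0238)]:
    cv2.polylines(t,[((proj(w,circ(g,z,r))-[x0,y0]+.5)*5.6).astype(int)],True,(0,255,0),1)
cv2.imwrite('pics/t4.png',t)
E
python3 run4.py
```

```text
grinder [ 0.5619671  -0.16619942] 0.06343906372785568
lid [0.46413603 0.02566463] 0.11213898658752441
[[ 43  38 121 122 122 122 122 124 109  70  71 112 124 123 123 127 126 125
   33  19]
 [ 25  44 122 119 124 124 123 122  85  46  46  91 127 123 123 122 125 126
   48  14]
 [ 11  58 122 124 122 124 125 122  62  45  45  69 123 125 124 126 124 124
   54  18]
 [ 15  59 123 121 122 121 123 117  51  46  47  55 124 124 124 125 125 125
   62  13]
 [ 14  60 121 123 122 122 125 115  51  48  47  54 119 125 125 125 126 126
   70  10]
 [  9  63 120 120 121 121 122 120  50  48  48  53 118 123 123 124 126 126
   69  10]
 [  7  60 119 122 119 124 122 117  50  47  44  49 118 123 123 124 123 123
   68  14]
 [  9  57 121 119 120 122 124 116  52  47  47  47 117 124 121 126 121 126
   59   6]
 [ 11  55 120 123 120 122 120 118  53  47  47  50 119 120 123 126 126 122
   50   8]
 [ 12  47 122 121 119 121 121 116  60  47  46  60 120 123 126 125 127 122
   44  12]
 [ 13  41 122 120 120 122 123 121  72  47  44  70 124 124 122 124 125 123
   38  12]
 [  8  32 120 121 120 121 121 122  93  57  52  93 123 126 123 123 124 124
   31  13]
 [  6  24 118 120 121 124 118 121 115  78  76 107 122 121 124 122 122 122
   23   9]
 [  8  12 112 120 122 122 121 122 121 107 102 123 123 124 124 124 121 117
   16  10]]
[  15   19   51   47 1689] [325.52457075 192.18354056]
[298.54630368 166.60238371] [348.99865029 215.1125003 ]
[[323.7835596  191.49366046]
 [323.66836185 198.5553109 ]]
```

View pics/t4.png

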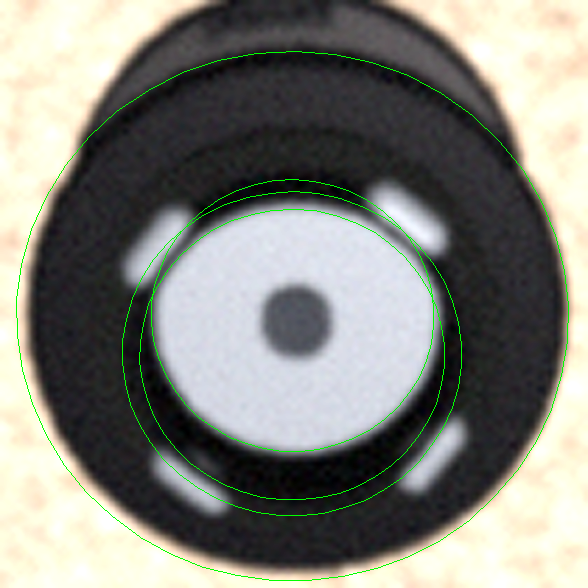

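Emit:
{"method": "step_arm", "body": {
  "series": [
    {"jaw":72,"delta_pos":[-30.2,29.1,0],"turn":[0,0,0]},
    {"jaw":72,"delta_pos":[-30.2,29.1,0],"turn":[0,0,0]},
    {"jaw":72,"delta_pos":[-30.2,29.1,10],"turn":[0,0,0]},
    {"jaw":72,"delta_pos":[-30.2,29.1,16],"turn":[0,0,0]},
    {"jaw":72,"delta_pos":[-30.2,29.1,16],"turn":[0,0,0]},
    {"jaw":72,"delta_pos":[-30.2,29.1,16],"turn":[0,0,0]},
    {"jaw":72,"delta_pos":[0,0,0],"turn":[0,0,0]},
    {"jaw":72,"delta_pos":[0,0,0],"turn":[0,0,0]}
  ]
}}

```text
time: 2.4
position: [0.4351, -0.3871, 0.2356]
eef_rot: [-3.112, -0.424, 0.001]
wrist_force: [0.9, 0.9, 0.0]
grip_width: 0.0724
gripper_force: 0.0
```

```bash
cat > run5.py <<'E'
from fit import *
w=load('wrist1'); print('well',back(w,(324.6,193.),.086), back(w,(325.,192.3),.086))
w=snap('wrist','wrist2'); s=telemetry.sense(); print(s['position'],s['eef_rot'],s['grip_width'])
c,e=fit([w],'cup',(.4365,-.3855)); print('cup',c,e)
R=cv2.Rodrigues(s['eef_rot'])[0]; print('tool delta mm',R.T@(np.r_[c,.096]-s['position'])*1e3)
x0,y0=(proj(w,[[*c,.03]])[0]-52).astype(int); t=cv2.resize(w['pixels'][y0:y0+105,x0:x0+105],None,fx=5.6,fy=5.6,interpolation=2)
for z,r in RINGS['cup']+[(.05,.02)]: cv2.polylines(t,[((proj(w,circ(c,z,r))-[x0,y0]+.5)*5.6).astype(int)],True,(0,255,0),1)
cv2.imwrite('pics/t5.png',t)
E
python3 run5.py
```

```text
well [ 0.56075558 -0.16734557  0.086     ] [ 0.56152142 -0.16751908  0.086     ]
[ 0.43606825 -0.38634731  0.23620391] [-3.11221197e+00 -4.27417824e-01 -3.82377130e-04] 0.0721230365530252
cup [ 0.43776118 -0.3840035 ] 0.10730428248643875
tool delta mm [  2.22509246  -1.78196347 140.20473604]
```

View pics/t5.png

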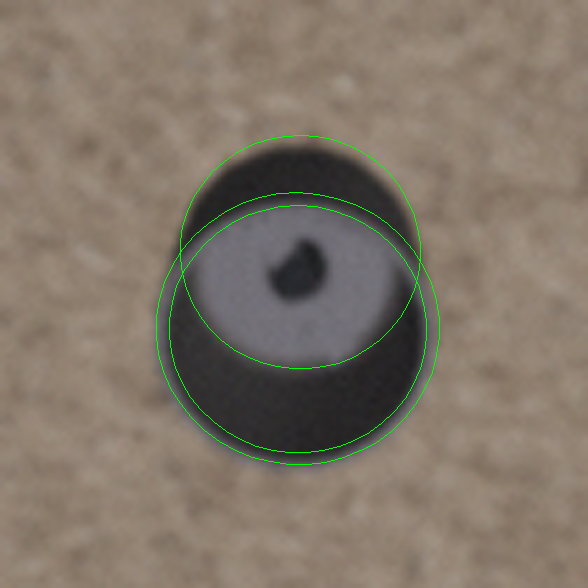

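The close view shows the steel cup, blade visible, with its rim outline matching. I'll descend and grip.

Emit:
{"method": "step_arm", "body": {
  "series": [
    {"jaw":72,"delta_pos":[2.2,-1.8,30],"turn":[0,0,0]},
    {"jaw":72,"delta_pos":[0,0,35],"turn":[0,0,0]},
    {"jaw":72,"delta_pos":[0,0,35],"turn":[0,0,0]},
    {"jaw":72,"delta_pos":[0,0,25],"turn":[0,0,0]},
    {"jaw":72,"delta_pos":[0,0,15],"turn":[0,0,0]},
    {"jaw":72,"delta_pos":[0,0,0],"turn":[0,0,0]},
    {"jaw":60,"delta_pos":[0,0,0],"turn":[0,0,0]},
    {"jaw":50,"delta_pos":[0,0,0],"turn":[0,0,0]}
  ]
}}

```text
time: 3.25
position: [0.4399, -0.3841, 0.098]
eef_rot: [3.109, 0.432, 0.003]
wrist_force: [0.5, -1.0, 1.0]
grip_width: 0.0502
gripper_force: 0.0
```

Emit:
{"method": "step_arm", "body": {
  "series": [
    {"jaw":45,"delta_pos":[0,0,0],"turn":[0,0,0]},
    {"jaw":40,"delta_pos":[0,0,0],"turn":[0,0,0]},
    {"jaw":30,"delta_pos":[0,0,0],"turn":[0,0,0]},
    {"jaw":30,"delta_pos":[0,0,0],"turn":[0,0,0]},
    {"jaw":30,"delta_pos":[0,0,0],"turn":[0,0,0]}
  ]
}}

```text
time: 3.75
position: [0.4397, -0.3841, 0.0982]
eef_rot: [3.109, 0.431, 0.003]
wrist_force: [-0.2, 1.0, 4.9]
grip_width: 0.0425
gripper_force: 61.1
```

Emit:
{"method": "step_arm", "body": {
  "series": [
    {"jaw":30,"delta_pos":[0,0,-15],"turn":[0,0,0]},
    {"jaw":30,"delta_pos":[0,0,-30],"turn":[0,0,0]},
    {"jaw":30,"delta_pos":[0,0,-35],"turn":[0,0,0]},
    {"jaw":30,"delta_pos":[0,0,-35],"turn":[0,0,0]},
    {"jaw":30,"delta_pos":[0,0,-25],"turn":[0,0,0]},
    {"jaw":30,"delta_pos":[0,0,0],"turn":[0,0,0]},
    {"jaw":30,"delta_pos":[0,0,0],"turn":[0,0,0]}
  ]
}}

```text
time: 4.45
position: [0.4388, -0.3834, 0.2368]
eef_rot: [3.11, 0.432, 0.002]
wrist_force: [0.4, 0.0, -2.1]
grip_width: 0.0427
gripper_force: 61.2
```

```bash
cat > run6.py <<'E'
from fit import *
import sys
w=snap('wrist',sys.argv[1])
for _ in range(3):
    s=telemetry.sense(); print(s['position'],s['eef_rot'],s['grip_width'],s['gripper_force'],s['wrist_force'])
    optics.get_image('side')
R=cv2.Rodrigues(s['eef_rot'])[0]; p=s['position']
t=w['pixels'].copy()
for d in (.048,.098): 
    for r in (.022,): cv2.polylines(t,[proj(w,circ(p[:2],p[2]-d,r)).astype(int)],True,(0,255,0),1)
for z,r in RINGS['grinder']: cv2.polylines(t,[proj(w,circ((.5612,-.1669),z,r)).astype(int)],True,(0,255,255),1)
cv2.imwrite(f'pics/{sys.argv[1]}o.png',t)
E
python3 run6.py wrist3
```

```text
[ 0.43828461 -0.38276359  0.23525181] [-3.11091418e+00 -4.31668391e-01  9.39161386e-04] 0.042834551470352686 61.19754485785961 [-0.2217344   0.55927946 -1.69245698]
[ 0.4380212  -0.38245416  0.23434174] [-3.10953673e+00 -4.31435243e-01  2.34421918e-03] 0.04267457896415484 61.19564166292548 [-0.40009095 -0.35824572 -2.14183106]
[ 0.43797648 -0.38235245  0.23394679] [-3.10891802e+00 -4.31330627e-01  2.97216559e-03] 0.042337797727976516 61.19561104103923 [-0.17679026  0.58688993 -0.56337365]
```

View pics/wrist3o.png

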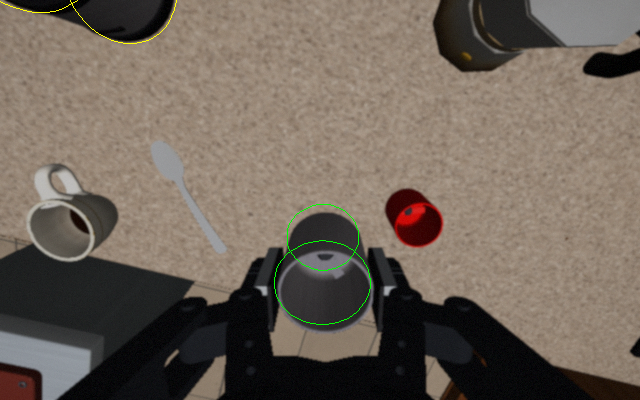

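Emit:
{"method": "step_arm", "body": {
  "series": [
    {"jaw":30,"delta_pos":[0,0,0],"turn":[0,0,0]},
    {"jaw":30,"delta_pos":[0,0,0],"turn":[0,0,0]},
    {"jaw":30,"delta_pos":[0,0,0],"turn":[0,0,0]}
  ]
}}

```text
time: 4.95
position: [0.4386, -0.3831, 0.2354]
eef_rot: [-3.111, -0.432, 0.001]
wrist_force: [-0.5, 0.3, -0.6]
grip_width: 0.0428
gripper_force: 61.2
```

```bash
cat > run7.py <<'E'
from fit import *
from scipy.optimize import least_squares
w=snap('wrist','wrist4'); s=telemetry.sense(); p=s['position']; R=cv2.Rodrigues(s['eef_rot'])[0]
print(p,s['eef_rot'],s['wrist_force'])
g=cv2.cvtColor(w['pixels'],6).astype(int)
print('col323',[(r,g[r,323]) for r in range(204,222)]); print('colbot',[(r,g[r,323]) for r in range(322,342)])
print('row290',[(c,g[290,c]) for c in range(266,282)],[(c,g[290,c]) for c in range(366,382)])
def bb(q,d):
    def ring(z,r): 
        t=np.linspace(0,2*np.pi,180); return proj(w,(R@np.c_[q[0]+r*np.cos(t),q[1]+r*np.sin(t),np.full(180,z)].T).T+p)
    a,b=ring(q[2],.022),ring(q[2]+.05,.022); return np.array([a[:,0].min(),a[:,0].max(),a[:,1].max(),b[:,1].min()])
import sys
ob=np.array([273,374,332,212.])
r=least_squares(lambda q:bb(q,0)-ob,[0,0,.048]); print('cup rim in tool mm',r.x*1e3,r.fun)
def J(i):
    o=ob.copy();o[i]+=1;return (least_squares(lambda q:bb(q,0)-o,r.x).x-r.x)*1e3
for i in range(4): print(i,J(i).round(2))
E
python3 run7.py
```

```text
[ 0.43866922 -0.38315252  0.23557802] [-3.11131057e+00 -4.31774912e-01  4.66379758e-04] [-0.7447736  -0.32065608 -1.76870669]
col323 [(204, np.int64(146)), (205, np.int64(140)), (206, np.int64(135)), (207, np.int64(137)), (208, np.int64(142)), (209, np.int64(147)), (210, np.int64(145)), (211, np.int64(129)), (212, np.int64(93)), (213, np.int64(55)), (214, np.int64(40)), (215, np.int64(40)), (216, np.int64(42)), (217, np.int64(42)), (218, np.int64(40)), (219, np.int64(40)), (220, np.int64(41)), (221, np.int64(40))]
colbot [(322, np.int64(44)), (323, np.int64(44)), (324, np.int64(44)), (325, np.int64(41)), (326, np.int64(41)), (327, np.int64(44)), (328, np.int64(43)), (329, np.int64(49)), (330, np.int64(66)), (331, np.int64(92)), (332, np.int64(115)), (333, np.int64(122)), (334, np.int64(125)), (335, np.int64(128)), (336, np.int64(125)), (337, np.int64(125)), (338, np.int64(124)), (339, np.int64(125)), (340, np.int64(126)), (341, np.int64(127))]
row290 [(266, np.int64(134)), (267, np.int64(88)), (268, np.int64(48)), (269, np.int64(36)), (270, np.int64(31)), (271, np.int64(15)), (272, np.int64(5)), (273, np.int64(6)), (274, np.int64(4)), (275, np.int64(11)), (276, np.int64(26)), (277, np.int64(59)), (278, np.int64(97)), (279, np.int64(106)), (280, np.int64(89)), (281, np.int64(60))] [(366, np.int64(34)), (367, np.int64(33)), (368, np.int64(37)), (369, np.int64(47)), (370, np.int64(75)), (371, np.int64(104)), (372, np.int64(101)), (373, np.int64(70)), (374, np.int64(27)), (375, np.int64(10)), (376, np.int64(3)), (377, np.int64(6)), (378, np.int64(7)), (379, np.int64(18)), (380, np.int64(25)), (381, np.int64(39))]
cup rim in tool mm [-3.31535335 -0.80439663 48.3023815 ] [ 1.69707817 -1.69698924  1.41513302 -1.74585818]
0 [-0.38  0.22  0.58]
1 [ 0.38  0.23 -0.57]
2 [ 0.09  0.   -0.63]
3 [-0.67 -0.    0.61]
```

Emit:
{"method": "step_arm", "body": {
  "series": [
    {"jaw":30,"delta_pos":[20,-20,0],"turn":[0,0,0]},
    {"jaw":30,"delta_pos":[35,-35,0],"turn":[0,0,0]},
    {"jaw":30,"delta_pos":[40,-40,0],"turn":[0,0,0]},
    {"jaw":30,"delta_pos":[40,-40,0],"turn":[0,0,0]},
    {"jaw":30,"delta_pos":[30,-30,0],"turn":[0,0,0]},
    {"jaw":30,"delta_pos":[14,-9.7,10],"turn":[0,0,0]},
    {"jaw":30,"delta_pos":[0,0,0],"turn":[0,0,0]},
    {"jaw":30,"delta_pos":[0,0,0],"turn":[0,0,0]}
  ]
}}

```text
time: 5.8
position: [0.5566, -0.1781, 0.2252]
eef_rot: [-3.111, -0.433, 0.002]
wrist_force: [-0.5, -1.9, -1.2]
grip_width: 0.042
gripper_force: 61.3
```

```bash
cat > run8.py <<'E'
from fit import *
w=snap('wrist','wrist5'); a=snap('scene','scene5'); b=snap('side','side5')
for _ in range(2):
    s=telemetry.sense(); print(s['position'],s['eef_rot'],s['wrist_force']); optics.get_image('side')
g=(.5612,-.1669); p=s['position']
def crop(im,x0,y0,n,S,on):
    t=cv2.convertScaleAbs(cv2.resize(im['pixels'][y0:y0+n,x0:x0+n],None,fx=S,fy=S,interpolation=2),alpha=1.5)
    for z,r,c in [(.092,.0455,g),(.108,.0265,g),(p[2]-.049,.022,g),(p[2]-.099,.022,g)]:
        cv2.polylines(t,[((proj(im,circ(c,z,r))-[x0,y0]+.5)*S).astype(int)],True,(0,255,0),1)
    return cv2.resize(t,(400,400) if im is not w else (400,400))
T=[]
for im,n in((w,150),(a,80)):
    x0,y0=(proj(im,[[*g,.12]])[0]-n/2).astype(int); x0=max(x0,0);y0=min(y0,400-n); print(x0,y0); T.append(crop(im,x0,y0,n,400/n,0))
x0,y0=(proj(b,[[*g,.12]])[0]-40).astype(int); print(x0,y0); u=crop(b,x0,y0,80,5,0)
cv2.imwrite('pics/t6.png',cv2.resize(np.hstack(T),(800,400))); cv2.imwrite('pics/t7.png',u)
cv2.imwrite('pics/t67.png',np.hstack([cv2.resize(x,(266,266)) for x in T+[u]]) if 0 else np.vstack([np.hstack([cv2.resize(x,(400,300)) for x in T]),np.hstack([cv2.resize(u,(400,300)),np.zeros((300,400,3),np.uint8)])]))
E
python3 run8.py
```

```text
[ 0.55649646 -0.17925206  0.22597735] [ 3.11176269e+00  4.29044198e-01 -3.19154332e-04] [-0.23374883  0.40411003 -0.79097443]
[ 0.55657185 -0.17921683  0.22610936] [3.11179577e+00 4.28835746e-01 1.89662253e-04] [ 1.2010049   0.18820397 -1.69529975]
234 148
263 131
267 168
```

View pics/t67.png

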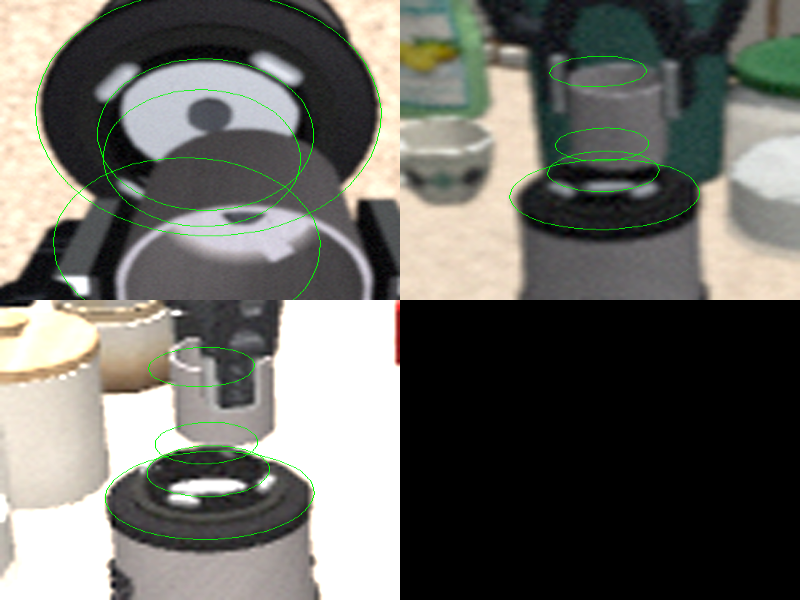

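The wrist, scene and side crops show the upright cup 10–15 mm short of the well, because rows over 50 mm were cut. I'll correct that, then compare the cup and grinder axes by edge profiles in the scene and side views.

Emit:
{"method": "step_arm", "body": {
  "series": [
    {"jaw":30,"delta_pos":[10.2,-10.6,0],"turn":[0,0,0]},
    {"jaw":30,"delta_pos":[0,0,0],"turn":[0,0,0]},
    {"jaw":30,"delta_pos":[0,0,0],"turn":[0,0,0]},
    {"jaw":30,"delta_pos":[0,0,0],"turn":[0,0,0]}
  ]
}}

```text
time: 6.45
position: [0.5639, -0.1648, 0.2259]
eef_rot: [3.112, 0.432, -0.0]
wrist_force: [0.4, 0.1, 0.1]
grip_width: 0.0425
gripper_force: 61.3
```

```bash
cat > run9.py <<'E'
from fit import *
import sys
f=sys.argv[1]
s=telemetry.sense(); p=s['position']; print(p,s['eef_rot'],s['wrist_force'])
g=np.array([.5612,-.1669])
for n in('scene','side'):
    im=snap(n,n+f); G=cv2.GaussianBlur(cv2.cvtColor(im['pixels'],6),(0,0),.6).astype(int)
    print(n)
    for nm,z,r in(('cup',p[2]-.096,.022),('cup',p[2]-.09,.022),('body',.05,.0455),('body',.06,.0455)):
        c=circ(g,z,r,180); q=proj(im,c); u=proj(im,[[*g,z]])[0]
        lo,hi=q[:,0].min(),q[:,0].max(); row=int(round(u[1]))
        P=G[row]; print(nm,'row',row,'exp',lo.round(1),hi.round(1),'L',int(lo)-6,P[int(lo)-6:int(lo)+8],'R',int(hi)-6,P[int(hi)-6:int(hi)+8])
E
python3 run9.py 6
```

```text
[ 0.56393005 -0.1647995   0.2259164 ] [ 3.11153592e+00  4.32413076e-01 -7.71524022e-05] [0.36431763 0.0823868  0.05825632]
scene
cup row 168 exp 293.5 312.2 L 287 [151 150 135  92  48  32  36  46  53  57  59  60  61  62] R 306 [70 70 70 71 71 64 54 42 40 40 39 38 36 37]
cup row 166 exp 293.4 312.2 L 287 [151 149 131  87  44  31  37  49  55  58  59  60  62  61] R 306 [68 69 71 70 69 65 54 44 36 36 38 39 39 38]
body row 197 exp 285.5 322.5 L 279 [147 147 147 147 147 146 144 130  93  63  56  57  58  58] R 316 [ 71  72  72  71  71  73  88 121 142 149 150 149 147 147]
body row 193 exp 285.3 322.5 L 279 [147 145 143 141 143 143 139 117  82  58  51  48  42  32] R 316 [ 49  60  66  69  69  72  92 128 146 149 149 146 136 125]
side
cup row 204 exp 297.4 318.1 L 291 [220 221 221 222 222 220 204 141 105 100 104 107 108 109] R 312 [105 103 101  98  95  93 118 203 220 221 221 219 219 220]
cup row 202 exp 297.3 318.0 L 291 [221 221 221 220 221 222 204 131  99 100 105 108 110 110] R 311 [108 107 104 102  98  94  93 117 203 224 220 216 218 221]
body row 235 exp 288.8 329.6 L 282 [225 225 225 224 225 225 212 158 108 101 103 104 106 108] R 323 [101  99  97  94  92 100 147 208 220 220 221 224 223 220]
body row 231 exp 288.5 329.6 L 282 [220 220 219 219 222 219 202 138 102  92  74  45  36  33] R 323 [ 66  87  93  94  91 108 177 219 225 225 223 221 219 217]
```

Relative to the well, the cup is off by about (-1.4, +0.9) mm. I'll correct that and descend gently.

Emit:
{"method": "step_arm", "body": {
  "series": [
    {"jaw":30,"delta_pos":[1.1,1.2,0],"turn":[0,0,0]},
    {"jaw":30,"delta_pos":[0,0,5],"turn":[0,0,0]},
    {"jaw":30,"delta_pos":[0,0,5],"turn":[0,0,0]},
    {"jaw":30,"delta_pos":[0,0,4],"turn":[0,0,0]},
    {"jaw":30,"delta_pos":[0,0,2],"turn":[0,0,0]},
    {"jaw":30,"delta_pos":[0,0,2],"turn":[0,0,0]},
    {"jaw":30,"delta_pos":[0,0,2],"turn":[0,0,0]}
  ]
}}

```text
time: 7.25
position: [0.5653, -0.1657, 0.2057]
eef_rot: [-3.112, -0.432, -0.0]
wrist_force: [0.6, 0.8, -0.6]
grip_width: 0.0424
gripper_force: 61.3
```

Emit:
{"method": "step_arm", "body": {
  "series": [
    {"jaw":30,"delta_pos":[0,0,2],"turn":[0,0,0]},
    {"jaw":30,"delta_pos":[0,0,2],"turn":[0,0,0]}
  ]
}}

```text
time: 7.45
position: [0.5654, -0.1657, 0.2019]
eef_rot: [3.112, 0.432, 0.0]
wrist_force: [-0.4, 0.2, -1.0]
grip_width: 0.0425
gripper_force: 61.3
```

The cup bottom is now below the rim with no contact force, so it is in the mouth. I'll continue down.

Emit:
{"method": "step_arm", "body": {
  "series": [
    {"jaw":30,"delta_pos":[0,0,3],"turn":[0,0,0]},
    {"jaw":30,"delta_pos":[0,0,3],"turn":[0,0,0]},
    {"jaw":30,"delta_pos":[0,0,2],"turn":[0,0,0]},
    {"jaw":30,"delta_pos":[0,0,2],"turn":[0,0,0]},
    {"jaw":30,"delta_pos":[0,0,2],"turn":[0,0,0]}
  ]
}}

```text
time: 7.95
position: [0.5653, -0.1657, 0.1897]
eef_rot: [-3.112, -0.432, 0.0]
wrist_force: [0.3, 0.1, -1.7]
grip_width: 0.043
gripper_force: 61.3
```

Emit:
{"method": "step_arm", "body": {
  "series": [
    {"jaw":30,"delta_pos":[0,0,1.5],"turn":[0,0,0]},
    {"jaw":30,"delta_pos":[0,0,1.5],"turn":[0,0,0]},
    {"jaw":30,"delta_pos":[0,0,0],"turn":[0,0,0]}
  ]
}}

```text
time: 8.25
position: [0.5651, -0.1657, 0.1866]
eef_rot: [-3.112, -0.432, 0.001]
wrist_force: [0.3, 0.3, -0.2]
grip_width: 0.0428
gripper_force: 61.3
```

Emit:
{"method": "step_arm", "body": {
  "series": [
    {"jaw":30,"delta_pos":[0,0,1],"turn":[0,0,0]},
    {"jaw":30,"delta_pos":[0,0,1],"turn":[0,0,0]}
  ]
}}

```text
time: 8.45
position: [0.5654, -0.1657, 0.185]
eef_rot: [3.112, 0.432, 0.0]
wrist_force: [0.7, -0.1, -1.6]
grip_width: 0.0422
gripper_force: 61.3
```

Emit:
{"method": "step_arm", "body": {
  "series": [
    {"jaw":30,"delta_pos":[0,0,0.7],"turn":[0,0,0]},
    {"jaw":30,"delta_pos":[0,0,0],"turn":[0,0,0]}
  ]
}}

```text
time: 8.65
position: [0.5653, -0.1657, 0.1843]
eef_rot: [3.112, 0.432, 0.0]
wrist_force: [-0.3, 0.2, 0.2]
grip_width: 0.0427
gripper_force: 61.3
```

Emit:
{"method": "step_arm", "body": {
  "series": [
    {"jaw":30,"delta_pos":[0,0,0.8],"turn":[0,0,0]},
    {"jaw":30,"delta_pos":[0,0,0],"turn":[0,0,0]}
  ]
}}

```text
time: 8.85
position: [0.5654, -0.1657, 0.1842]
eef_rot: [3.112, 0.432, 0.0]
wrist_force: [-2.6, 0.9, 6.0]
grip_width: 0.0426
gripper_force: 61.8
```

Emit:
{"method": "step_arm", "body": {
  "series": [
    {"jaw":30,"delta_pos":[0,0,0.8],"turn":[0,0,0]},
    {"jaw":30,"delta_pos":[0,0,0],"turn":[0,0,0]}
  ]
}}

```text
time: 9.05
position: [0.5654, -0.1657, 0.1842]
eef_rot: [3.112, 0.432, 0.0]
wrist_force: [-4.9, 1.7, 10.0]
grip_width: 0.0425
gripper_force: 62.4
```

There is firm floor contact at TCP 0.184, the predicted seated height. I'll release and rise.

Emit:
{"method": "step_arm", "body": {
  "series": [
    {"jaw":30,"delta_pos":[0,0,-1.2],"turn":[0,0,0]},
    {"jaw":46,"delta_pos":[0,0,0],"turn":[0,0,0]},
    {"jaw":52,"delta_pos":[0,0,0],"turn":[0,0,0]},
    {"jaw":62,"delta_pos":[0,0,0],"turn":[0,0,0]},
    {"jaw":66,"delta_pos":[0,0,0],"turn":[0,0,0]},
    {"jaw":66,"delta_pos":[0,0,-15],"turn":[0,0,0]},
    {"jaw":66,"delta_pos":[0,0,-40],"turn":[0,0,0]},
    {"jaw":66,"delta_pos":[0,0,-40],"turn":[0,0,0]}
  ]
}}

```text
time: 9.85
position: [0.5648, -0.1655, 0.2799]
eef_rot: [-3.111, -0.432, 0.003]
wrist_force: [1.9, -0.3, 0.5]
grip_width: 0.066
gripper_force: 0.0
```

```bash
cat > run10.py <<'E'
from fit import *
s=telemetry.sense(); p=s['position']; print(p,s['eef_rot'],s['grip_width'])
a=snap('scene','scene7'); b=snap('side','side7'); snap('wrist','wrist7')
RINGS['cup']=[(.108,.022),(.136,.022)]
print('cup',fit([a,b],'cup',(.5612,-.1669)))
RINGS['lid']=[(0,.035),(.049,.035),(.049,.025),(.073,.025)]
print('lid',*[fit(i,'lid',(.464,.026)) for i in([a],[b],[a,b])])
E
python3 run10.py
```

```text
[ 0.56477211 -0.16546446  0.27989763] [-3.11074095e+00 -4.31673146e-01  2.51630474e-03] 0.06597813083222376
cup (array([ 0.5628636 , -0.16723434]), np.float64(0.2978871464729309))
lid (array([0.462617  , 0.02447637]), np.float64(0.17152859270572662)) (array([0.46343261, 0.02626315]), np.float64(0.09692206978797913)) (array([0.46350763, 0.0264834 ]), np.float64(0.24818569421768188))
```

Emit:
{"method": "step_arm", "body": {
  "series": [
    {"jaw":75,"delta_pos":[-7.4,-35.3,0],"turn":[0,0,0]},
    {"jaw":75,"delta_pos":[-7.4,-35.3,0],"turn":[0,0,0]},
    {"jaw":75,"delta_pos":[-7.4,-35.3,0],"turn":[0,0,0]},
    {"jaw":75,"delta_pos":[-7.4,-35.3,7],"turn":[0,0,0]},
    {"jaw":75,"delta_pos":[-7.4,-35.3,7],"turn":[0,0,0]},
    {"jaw":75,"delta_pos":[-7.4,-35.3,7],"turn":[0,0,0]},
    {"jaw":75,"delta_pos":[0,0,0],"turn":[0,0,0]},
    {"jaw":75,"delta_pos":[0,0,0],"turn":[0,0,0]}
  ]
}}

```text
time: 10.8
position: [0.4644, 0.0265, 0.2574]
eef_rot: [3.111, 0.435, -0.001]
wrist_force: [0.2, 0.2, -0.8]
grip_width: 0.0748
gripper_force: 0.0
```

```bash
cat > run11.py <<'E'
from fit import *
s=telemetry.sense(); p=s['position']; print(p,s['eef_rot'],s['grip_width'])
w=snap('wrist','wrist8'); 
l,e=fit([w],'lid',(.464,.026)); print('lid',l,e)
# steel disc: bright blob near projected top
G=cv2.cvtColor(w['pixels'],6); q=proj(w,circ(l,.074,.025)); m=np.zeros_like(G); cv2.fillConvexPoly(m,q.astype(int),1)
M=((G>70)&(m>0)).astype(np.uint8); n,L,st,c=cv2.connectedComponentsWithStats(M); i=1+st[1:,4].argmax(); print(st[i],c[i],q.min(0),q.max(0)); d=back(w,c[i],.074); print('disc',d)
R=cv2.Rodrigues(s['eef_rot'])[0]
for t in(l,d[:2]): print('tool delta mm',R.T@(np.r_[t,.124]-p)*1e3)
E
python3 run11.py
```

```text
[0.46438096 0.02648206 0.25738529] [ 3.11124123e+00  4.34654122e-01 -1.20648815e-03] 0.07482629701932561
lid [0.46355873 0.02778853] 0.04827742278575897
[ 302  177   43   41 1388] [323.21181556 197.32636888] [294.58046414 169.41510546] [352.14864621 224.4221849 ]
disc [0.46388045 0.02802551 0.074     ]
tool delta mm [ -0.32871867  -1.48562662 133.38554082]
tool delta mm [ 4.56357223e-02 -1.62536246e+00  1.33385245e+02]
```

Emit:
{"method": "step_arm", "body": {
  "series": [
    {"jaw":72,"delta_pos":[-0.1,-1.5,30],"turn":[0,0,0]},
    {"jaw":68,"delta_pos":[0,0,35],"turn":[0,0,0]},
    {"jaw":68,"delta_pos":[0,0,35],"turn":[0,0,0]},
    {"jaw":64,"delta_pos":[0,0,22],"turn":[0,0,0]},
    {"jaw":60,"delta_pos":[0,0,10],"turn":[0,0,0]},
    {"jaw":56,"delta_pos":[0,0,1],"turn":[0,0,0]},
    {"jaw":53,"delta_pos":[0,0,0],"turn":[0,0,0]},
    {"jaw":51,"delta_pos":[0,0,0],"turn":[0,0,0]}
  ]
}}

```text
time: 11.65
position: [0.4656, 0.0271, 0.1263]
eef_rot: [3.111, 0.431, 0.004]
wrist_force: [-0.1, 0.7, 0.3]
grip_width: 0.0511
gripper_force: 0.2
```

Emit:
{"method": "step_arm", "body": {
  "series": [
    {"jaw":46,"delta_pos":[0,0,0],"turn":[0,0,0]},
    {"jaw":40,"delta_pos":[0,0,0],"turn":[0,0,0]},
    {"jaw":36,"delta_pos":[0,0,0],"turn":[0,0,0]},
    {"jaw":36,"delta_pos":[0,0,0],"turn":[0,0,0]},
    {"jaw":36,"delta_pos":[0,0,0],"turn":[0,0,0]}
  ]
}}

```text
time: 12.15
position: [0.4657, 0.0272, 0.1267]
eef_rot: [3.111, 0.432, 0.005]
wrist_force: [-1.4, -0.4, 6.9]
grip_width: 0.0477
gripper_force: 61.4
```

Emit:
{"method": "step_arm", "body": {
  "series": [
    {"jaw":36,"delta_pos":[0,0,-15],"turn":[0,0,0]},
    {"jaw":36,"delta_pos":[0,0,-30],"turn":[0,0,0]},
    {"jaw":36,"delta_pos":[0,0,-40],"turn":[0,0,0]},
    {"jaw":36,"delta_pos":[0,0,-40],"turn":[0,0,0]},
    {"jaw":36,"delta_pos":[0,0,-35],"turn":[0,0,0]},
    {"jaw":36,"delta_pos":[3,15,0],"turn":[0,0,0]},
    {"jaw":36,"delta_pos":[6,30,0],"turn":[0,0,0]},
    {"jaw":36,"delta_pos":[7.5,40,0],"turn":[0,0,0]}
  ]
}}

```text
time: 12.95
position: [0.5036, -0.05, 0.285]
eef_rot: [3.111, 0.436, 0.002]
wrist_force: [0.8, -0.5, -1.5]
grip_width: 0.0476
gripper_force: 62.1
```

Emit:
{"method": "step_arm", "body": {
  "series": [
    {"jaw":36,"delta_pos":[7.5,40,0],"turn":[0,0,0]},
    {"jaw":36,"delta_pos":[7.5,40,0],"turn":[0,0,0]},
    {"jaw":36,"delta_pos":[6,32,0],"turn":[0,0,0]},
    {"jaw":36,"delta_pos":[3,15.8,0],"turn":[0,0,0]},
    {"jaw":36,"delta_pos":[0,0,0],"turn":[0,0,0]},
    {"jaw":36,"delta_pos":[0,0,0],"turn":[0,0,0]},
    {"jaw":36,"delta_pos":[0,0,0],"turn":[0,0,0]}
  ]
}}

```text
time: 13.65
position: [0.5608, -0.1651, 0.2845]
eef_rot: [-3.111, -0.433, 0.001]
wrist_force: [-0.6, -0.0, -1.1]
grip_width: 0.0482
gripper_force: 62.2
```

```bash
sed -e "s/('cup',p\[2\]-.096,.022),('cup',p\[2\]-.09,.022)/('lid',p[2]-.110,.035),('lid',p[2]-.102,.035),('lid',p[2]-.094,.035)/" run9.py > run12.py; python3 run12.py 9
```

```text
[ 0.56083665 -0.16508845  0.2844946 ] [-3.11074398e+00 -4.33457968e-01  1.01087307e-03] [-0.61559311 -0.04712254 -1.09980801]
scene
lid row 151 exp 286.8 317.5 L 280 [107 133 145 147 146 135 102  56  21   7   5   6   5   8] R 311 [11 10 11 13 13 16 25 35 38 38 38 40 40 39]
lid row 147 exp 286.6 317.4 L 280 [71 65 63 71 77 68 43 18  6  4  8  9 10  7] R 311 [ 7  6  8  9 11 17 31 37 37 39 38 38 38 39]
lid row 144 exp 286.4 317.4 L 280 [ 93  83  80 106 125 118  77  31   9   5   5   6   9  13] R 311 [13 13 12 11 15 19 31 37 38 39 39 39 38 38]
body row 197 exp 285.5 322.5 L 279 [146 147 146 146 146 146 143 128  92  63  55  56  58  59] R 316 [ 71  71  72  71  70  71  87 120 141 147 149 147 147 146]
body row 193 exp 285.3 322.5 L 279 [147 145 142 141 142 143 138 118  83  58  51  47  41  32] R 316 [ 49  60  65  67  69  71  92 127 144 148 147 144 136 126]
side
lid row 186 exp 290.0 323.7 L 284 [123 115 109 104 104 105 103  90  41  28  29  25  25  29] R 317 [ 28  29  28  28  26  26  26  50 130 204 220 221 221 220]
lid row 183 exp 289.8 323.6 L 283 [108  95  95 105 117 120 120 114  87  37  30  29  31  29] R 317 [ 28  27  27  28  25  26  26  60 154 209 218 215 218 221]
lid row 180 exp 289.6 323.5 L 283 [202 180 138 101 122 129 128 118  76  36  29  31  31  32] R 317 [ 32  31  27  27  26  27  33  68 166 215 222 223 223 221]
body row 235 exp 288.8 329.6 L 282 [224 225 224 224 224 224 213 160 108 100 102 105 106 109] R 323 [101 100  98  95  92  98 146 207 220 219 221 224 223 220]
body row 231 exp 288.5 329.6 L 282 [219 219 219 219 222 218 202 139 103  93  74  47  36  30] R 323 [ 68  87  92  93  91 109 178 218 225 225 222 220 219 217]
```

The lid is off by about (-3.1, +1.3) mm. I'll correct that, lower it over the cup to just above the neck, and measure again.

Emit:
{"method": "step_arm", "body": {
  "series": [
    {"jaw":36,"delta_pos":[2.7,2.1,0],"turn":[0,0,0]},
    {"jaw":36,"delta_pos":[0,0,10],"turn":[0,0,0]},
    {"jaw":36,"delta_pos":[0,0,12],"turn":[0,0,0]},
    {"jaw":36,"delta_pos":[0,0,12],"turn":[0,0,0]},
    {"jaw":36,"delta_pos":[0,0,8],"turn":[0,0,0]},
    {"jaw":36,"delta_pos":[0,0,0],"turn":[0,0,0]},
    {"jaw":36,"delta_pos":[0,0,0],"turn":[0,0,0]}
  ]
}}

```text
time: 14.45
position: [0.5643, -0.1676, 0.2424]
eef_rot: [-3.111, -0.432, 0.001]
wrist_force: [-0.2, -0.8, -0.6]
grip_width: 0.0479
gripper_force: 62.2
```

```bash
python3 run12.py 10
```

```text
[ 0.5643357  -0.16758606  0.24236037] [-3.11133544e+00 -4.31623006e-01  1.11609554e-03] [-0.24727916 -0.82243522 -0.60657171]
scene
lid row 167 exp 287.9 317.8 L 281 [133 143 147 147 149 149 149 137  98  48  17  10   6   7] R 311 [10 11 10 12 11 10  9 17 28 36 38 38 39 37]
lid row 164 exp 287.7 317.7 L 281 [149 148 148 147 145 145 145 132  89  42  14   4   6  10] R 311 [10  9  6  6  8  9 11 18 31 37 37 40 38 37]
lid row 161 exp 287.5 317.7 L 281 [140 148 150 150 149 149 147 131  85  37  13   6  10  13] R 311 [13  9 11 11  8  6 11 19 32 38 39 38 37 38]
body row 197 exp 285.5 322.5 L 279 [146 146 146 146 145 145 143 129  92  62  54  54  57  60] R 316 [ 72  72  71  71  70  71  87 120 142 148 149 147 147 146]
body row 193 exp 285.3 322.5 L 279 [146 146 143 141 142 142 137 117  82  57  50  47  42  33] R 316 [ 48  58  65  69  70  72  91 128 145 148 147 144 135 127]
side
lid row 203 exp 291.3 324.1 L 285 [124 121 125 169 212 203 124  43  28  29  29  29  31  28] R 318 [ 25  27  26  24  31  80 192 218 220 221 219 219 221 222]
lid row 200 exp 291.0 324.0 L 285 [123 119 130 187 216 195  93  36  29  30  29  28  26  27] R 318 [ 25  26  30  26  34  81 191 219 224 226 224 217 216 224]
lid row 197 exp 290.8 323.9 L 284 [123 120 118 134 202 218 186  58  27  29  27  32  32  34] R 317 [ 32  30  30  29  28  35  97 195 216 217 218 222 223 221]
body row 235 exp 288.8 329.6 L 282 [225 225 224 224 224 224 212 159 108  99 103 105 107 109] R 323 [102  98  98  95  93  98 146 208 220 219 221 224 223 220]
body row 231 exp 288.5 329.6 L 282 [220 220 219 219 222 219 203 141 103  90  73  46  37  32] R 323 [ 67  87  93  93  92 110 177 219 225 224 222 220 219 217]
```

Emit:
{"method": "step_arm", "body": {
  "series": [
    {"jaw":36,"delta_pos":[-0.1,-1.2,0],"turn":[0,0,0]},
    {"jaw":36,"delta_pos":[0,0,2],"turn":[0,0,0]},
    {"jaw":36,"delta_pos":[0,0,2],"turn":[0,0,0]},
    {"jaw":36,"delta_pos":[0,0,2],"turn":[0,0,0]},
    {"jaw":36,"delta_pos":[0,0,1.5],"turn":[0,0,0]},
    {"jaw":36,"delta_pos":[0,0,0],"turn":[0,0,0]}
  ]
}}

```text
time: 15.15
position: [0.5639, -0.1664, 0.2349]
eef_rot: [-3.111, -0.432, 0.001]
wrist_force: [0.2, 0.4, -1.6]
grip_width: 0.0483
gripper_force: 62.2
```

Emit:
{"method": "step_arm", "body": {
  "series": [
    {"jaw":36,"delta_pos":[0,0,1],"turn":[0,0,0]},
    {"jaw":36,"delta_pos":[0,0,1],"turn":[0,0,0]},
    {"jaw":36,"delta_pos":[0,0,0],"turn":[0,0,0]}
  ]
}}

```text
time: 15.45
position: [0.564, -0.1665, 0.2332]
eef_rot: [-3.112, -0.432, 0.0]
wrist_force: [1.1, 1.3, -1.4]
grip_width: 0.048
gripper_force: 62.2
```

Emit:
{"method": "step_arm", "body": {
  "series": [
    {"jaw":36,"delta_pos":[0,0,1],"turn":[0,0,0]},
    {"jaw":36,"delta_pos":[0,0,0],"turn":[0,0,0]}
  ]
}}

```text
time: 15.65
position: [0.5643, -0.1665, 0.2327]
eef_rot: [3.111, 0.432, 0.001]
wrist_force: [-0.2, 0.8, 0.7]
grip_width: 0.0482
gripper_force: 62.5
```

Emit:
{"method": "step_arm", "body": {
  "series": [
    {"jaw":36,"delta_pos":[0,0,1],"turn":[0,0,0]},
    {"jaw":36,"delta_pos":[0,0,0],"turn":[0,0,0]}
  ]
}}

```text
time: 15.85
position: [0.5646, -0.1666, 0.2325]
eef_rot: [3.111, 0.432, 0.002]
wrist_force: [-0.6, 0.7, 5.3]
grip_width: 0.0478
gripper_force: 62.8
```

Emit:
{"method": "step_arm", "body": {
  "series": [
    {"jaw":36,"delta_pos":[0,0,1],"turn":[0,0,0]},
    {"jaw":36,"delta_pos":[0,0,0],"turn":[0,0,0]}
  ]
}}

```text
time: 16.05
position: [0.565, -0.1666, 0.2323]
eef_rot: [3.111, 0.432, 0.004]
wrist_force: [-0.0, 1.6, 7.9]
grip_width: 0.0481
gripper_force: 63.1
```

Emit:
{"method": "step_arm", "body": {
  "series": [
    {"jaw":36,"delta_pos":[0,0,1],"turn":[0,0,0]},
    {"jaw":36,"delta_pos":[0,0,0],"turn":[0,0,0]}
  ]
}}

```text
time: 16.25
position: [0.5653, -0.1666, 0.232]
eef_rot: [3.11, 0.432, 0.006]
wrist_force: [-0.8, 1.8, 10.1]
grip_width: 0.0481
gripper_force: 63.4
```

```bash
python3 run12.py 11 | grep -v body; python3 -c "
from h import *
for _ in range(3):
    s=telemetry.sense(); print(s['position'],s['eef_rot'],s['wrist_force'],s['torque']); optics.get_image('side')"
```

```text
[ 0.56533823 -0.16663593  0.2320407 ] [3.11030711 0.43163593 0.00601817] [-0.78288556  1.77381106 10.06190238]
scene
lid row 171 exp 288.1 317.8 L 282 [134 147 149 149 150 149 138 101  53  19   8  10   8  10] R 311 [10 13 11 12 11 10  9 17 31 38 39 39 38 39]
lid row 168 exp 287.9 317.8 L 281 [132 140 146 148 149 149 149 137  99  52  21   7   6   8] R 311 [11  9  8 10  9  9 14 21 30 37 39 40 39 38]
lid row 165 exp 287.8 317.7 L 281 [145 148 148 147 147 146 145 134  90  41  14   8   5   7] R 311 [ 9 12 11 12  9  8 12 18 30 36 38 39 39 39]
side
lid row 208 exp 291.6 324.2 L 285 [128 122 119 136 206 206 126  46  29  27  29  32  29  26] R 318 [ 29  28  27  29  35  83 196 221 220 220 219 216 217 220]
lid row 204 exp 291.3 324.1 L 285 [125 121 126 167 209 193  92  37  28  29  31  30  29  31] R 318 [ 29  27  25  24  34  95 195 218 220 219 217 218 221 224]
lid row 201 exp 291.1 324.1 L 285 [124 119 130 186 216 188  62  27  32  32  33  39  41  45] R 318 [ 31  27  26  30  41 105 198 220 222 222 222 220 218 222]
[ 0.5653709  -0.16663264  0.23204801] [3.11025406 0.43160199 0.00610609] [-0.69001353  1.86446034 10.53624941] [ 0.50892758  0.29140375 -0.0515731 ]
[ 0.56535995 -0.16663004  0.23206111] [3.11025472 0.43159301 0.00611941] [-0.69441946  1.31821167 10.58274019] [ 0.46684801  0.34610391 -0.05232702]
[ 0.56534836 -0.16662998  0.23207131] [3.11024306 0.4317479  0.00606728] [ 0.01835649  2.47413556 10.40776237] [ 0.53616478  0.26068369 -0.04167349]
```

The wrist moment puts the contact on the lid's (-x,+y) edge, and the images show an offset in the same direction, so the lid sits slightly too far to (+x,-y). I'll lift a little, shift, and press again.

Emit:
{"method": "step_arm", "body": {
  "series": [
    {"jaw":36,"delta_pos":[0,0,-4],"turn":[0,0,0]},
    {"jaw":36,"delta_pos":[-0.5,-1,0],"turn":[0,0,0]},
    {"jaw":36,"delta_pos":[0,0,2],"turn":[0,0,0]},
    {"jaw":36,"delta_pos":[0,0,2],"turn":[0,0,0]},
    {"jaw":36,"delta_pos":[0,0,0],"turn":[0,0,0]}
  ]
}}

```text
time: 17.0
position: [0.5645, -0.1662, 0.2313]
eef_rot: [3.109, 0.431, 0.006]
wrist_force: [1.2, -0.1, 8.8]
grip_width: 0.0484
gripper_force: 63.2
```

```bash
cat > ft.py <<'E'
from h import *
a=[]
for _ in range(4):
    s=telemetry.sense(); a.append(np.r_[s['position']*1e3,s['wrist_force'],s['torque'],s['eef_rot']]); optics.get_image('side')
m=np.mean(a,0).round(3); p,F,T=m[:3],m[3:6],m[6:9]; print(p,F,T,m[9:])
if F[2]>2: print('contact rel tool mm: x',1e3*(-.127*F[0]-T[1])/F[2],'y',1e3*(T[0]-.127*F[1])/F[2])
E
python3 ft.py
```

```text
[ 564.527 -166.256  231.306] [ 0.181 -0.216  8.894] [-0.042  0.008 -0.025] [3.109 0.431 0.006]
contact rel tool mm: x -3.484034180346301 y -1.6379581740499214
```

The contact is now central with no moment, so I'll keep pressing.

Emit:
{"method": "step_arm", "body": {
  "series": [
    {"jaw":36,"delta_pos":[0,0,1.5],"turn":[0,0,0]},
    {"jaw":36,"delta_pos":[0,0,0],"turn":[0,0,0]}
  ]
}}

```text
time: 17.4
position: [0.5644, -0.1663, 0.2298]
eef_rot: [3.11, 0.431, 0.005]
wrist_force: [0.9, 0.1, 7.8]
grip_width: 0.048
gripper_force: 63.3
```

Emit:
{"method": "step_arm", "body": {
  "series": [
    {"jaw":36,"delta_pos":[0,0,1.5],"turn":[0,0,0]},
    {"jaw":36,"delta_pos":[0,0,0],"turn":[0,0,0]}
  ]
}}

```text
time: 17.6
position: [0.5634, -0.166, 0.226]
eef_rot: [3.111, 0.432, 0.001]
wrist_force: [1.7, -1.7, -5.2]
grip_width: 0.048
gripper_force: 62.4
```

```bash
python3 ft.py
```

```text
[ 563.073 -165.881  225.206] [ 2.991 -2.879 -7.19 ] [-0.591 -0.638 -0.011] [-0.     0.     0.001]
```

It clicked: the force fell off suddenly and the lid jumped down. Now I'll press against the collar.

Emit:
{"method": "step_arm", "body": {
  "series": [
    {"jaw":36,"delta_pos":[0.3,0.5,2],"turn":[0,0,0]},
    {"jaw":36,"delta_pos":[0,0,2],"turn":[0,0,0]},
    {"jaw":36,"delta_pos":[0,0,2],"turn":[0,0,0]},
    {"jaw":36,"delta_pos":[0,0,0],"turn":[0,0,0]}
  ]
}}

```text
time: 18.2
position: [0.5638, -0.1657, 0.2212]
eef_rot: [-3.111, -0.432, -0.0]
wrist_force: [-1.6, 2.2, 5.8]
grip_width: 0.0477
gripper_force: 64.3
```

```bash
python3 ft.py
```

```text
[ 563.809 -165.688  221.34 ] [-1.991  1.796  5.792] [ 0.328  0.345 -0.005] [-3.111 -0.432 -0.   ]
contact rel tool mm: x -15.90866712707182 y 17.249309392265193
```

Emit:
{"method": "step_arm", "body": {
  "series": [
    {"jaw":36,"delta_pos":[0,-0.2,1.5],"turn":[0,0,0]},
    {"jaw":36,"delta_pos":[0,0,1.5],"turn":[0,0,0]},
    {"jaw":36,"delta_pos":[0,0,0],"turn":[0,0,0]}
  ]
}}

```text
time: 18.7
position: [0.5639, -0.1656, 0.219]
eef_rot: [-3.112, -0.432, -0.001]
wrist_force: [-3.2, 2.4, 8.0]
grip_width: 0.0478
gripper_force: 64.7
```

Emit:
{"method": "step_arm", "body": {
  "series": [
    {"jaw":36,"delta_pos":[0,0,1.5],"turn":[0,0,0]},
    {"jaw":36,"delta_pos":[0,0,0],"turn":[0,0,0]}
  ]
}}

```text
time: 18.9
position: [0.564, -0.1656, 0.2188]
eef_rot: [3.111, 0.432, 0.002]
wrist_force: [-6.7, 2.9, 14.8]
grip_width: 0.0478
gripper_force: 65.5
```

Emit:
{"method": "step_arm", "body": {
  "series": [
    {"jaw":36,"delta_pos":[0,0,1.5],"turn":[0,0,0]},
    {"jaw":36,"delta_pos":[0,0,0],"turn":[0,0,0]}
  ]
}}

```text
time: 19.1
position: [0.5641, -0.1656, 0.2188]
eef_rot: [3.111, 0.433, 0.002]
wrist_force: [-9.8, 4.6, 23.3]
grip_width: 0.0479
gripper_force: 66.2
```

```bash
python3 ft.py
```

```text
[ 564.088 -165.613  218.741] [-9.792  4.486 22.882] [0.904 1.74  0.011] [3.111e+00 4.330e-01 2.000e-03]
contact rel tool mm: x -21.694607114762693 y 14.608775456690852
```

The lid has bottomed: TCP 0.2188 against 0.2187 predicted for fully down, with the force rising sharply. I'll relieve the side load.

Emit:
{"method": "step_arm", "body": {
  "series": [
    {"jaw":36,"delta_pos":[-1.2,-1.0,0],"turn":[0,0,0]},
    {"jaw":36,"delta_pos":[0,0,0],"turn":[0,0,0]},
    {"jaw":36,"delta_pos":[0,0,0],"turn":[0,0,0]}
  ]
}}

```text
time: 19.6
position: [0.5635, -0.1655, 0.2187]
eef_rot: [3.11, 0.432, 0.006]
wrist_force: [-4.6, 2.3, 18.1]
grip_width: 0.0479
gripper_force: 65.8
```

```bash
python3 ft.py; python3 - <<'E'
from fit import *
a,b,w=snap('scene','scenef'),snap('side','sidef'),snap('wrist','wristf')
cr=lambda im,x,y,n:cv2.resize(im['pixels'][y:y+int(n*.75),x:x+n],(400,300),interpolation=2)
cv2.imwrite('pics/fin.png',np.vstack([np.hstack([cr(a,240,110,140),cr(b,240,150,140)]),np.hstack([cv2.resize(a['pixels'],(400,300)),cv2.resize(b['pixels'],(400,300))])]))
E
```

```text
[ 563.51  -165.454  218.691] [-5.365  2.526 18.653] [ 0.527  0.921 -0.039] [3.11  0.432 0.006]
contact rel tool mm: x -12.847531228220664 y 11.054414839436019
```

View pics/fin.png

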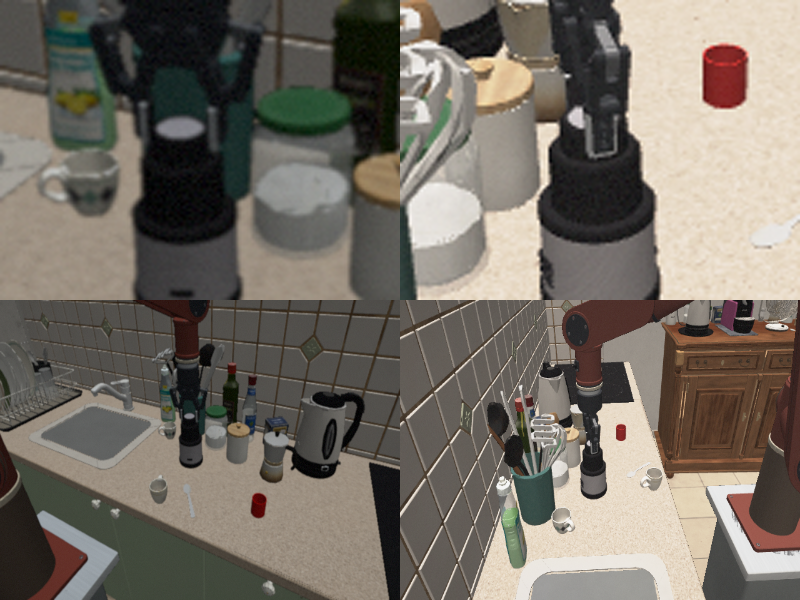

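The final view shows the lid flush on the grinder's shoulder, at about (180,200) in the scene crop and (597,200) in the side crop. The fingers are on its crown, and the bystanders stand where they were. Pressing force is about 18 N, so I'm handing in.

```bash
python3 -c "
from rig import arm
print(arm.hand_in())"
```

```text
the job is handed in; nothing more can be done
None
```

The steel cup is seated upright in the well and released; the lid clicked past the catches, and the fingers still hold it fully down at about 18 N, with the other items left standing (handed in at about 20 s of 64 s; no verdict was shown).

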